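Slide the battery pack between the socket pillars onto its charging mat

ROBOT

A 6-joint arm with a two-finger parallel gripper is mounted at the origin on the work surface. World frame = base frame: x ahead of the robot, y to its left, z up, the work surface at z = 0. Lengths are in mm, angles in rad, forces in N, time in s.
With the tool pointing down it reaches from about 300 to 825 mm from the base axis. Payload 5.4 kg.
Tool frame: the origin (TCP) lies at the very end of the fingers, on their centre line; the grasp point (between the pads) lies 19 mm behind it; z points along the fingers, y is the line along which they close (so a half turn about z gives the same grasp; the last joint's range is limited). The gripper opens to 92 mm and grips with 3 to 60 N. Pads are 20 mm wide; open, the fingers measure 128 mm over their backs; the gripper's body (75 mm by 189 mm) begins 69 mm behind the grasp point.
Start: joints at [-1.556, 0.158, 1.597, -0, 1.386, -0.21], TCP at [128.151, -560.521, 214.601] pointing down, gripper open.
Joint ranges: [-2.91, 2.91], [-0.94, 2.29], [0.18, 2.7], [-1.29, 4.43], [0.17, 2.64], [-3, 3]. Speed limits (rad/s): [2.57, 2.57, 3.14, 3.14, 3.14, 3.14].

INTERFACE

Orientations are given as a 3x3 rotation matrix whose columns are the frame's x, y, z axes.
In Python, from station import env gives the robot as it stands.
- The arm moves only by the tool jog_arm, never from a script. Its argument "steps" is a list of rows, each a list of 3 entries, a list of its own where there are three numbers: the shift along the tool's x, y, z in cm, then the turn about the tool's z in degrees, then the finger opening in cm, from 0 to 9.19. A call has exactly 10 rows; each row is the pose to reach, as a shift and turn from the pose commanded when the call began, along the tool's axes at that moment; what a row does not reach only later rows make up. A row lasts 1/10 s, in which the tool goes at most 50 mm and 8.59 degrees, less where a joint would pass 70% of its speed; a pose out of reach is approached as far as the arm can. A call with a gripper value outside its range is refused whole. The fingers move at their own pace and stop on an object; the grip force is fixed at half the most. Time passes only in rows, so rows that repeat a pose let the fingers close, or fill a call up. It gives the time, the measured TCP pose, the force, the opening and the grip force at its end, in the units of the state.
- env.sense(): the state, without advancing time (a new reading comes with each control period).
- env.grab_frame(name): name is "side" or "top"; returns a dict with "image" (420x560x3 uint8, red, green, blue), "fx", "fy", "cx", "cy" (pixels), "R" (3x3) and "t" (3): a world point X has camera coordinates R X + t. Camera axes: x right, y down, z forward; pixel columns grow to the right and rows downward; lengths in mm; the calibration is good to about 2 mm. A picture is of the moment at which its call begins. There is no depth.
- env.hand_in(): hands the job in; it is judged then, once.
Trained networks look in the newest picture that a camera, given by its name, has taken for a name from the list of things; names that differ only in an ending like _2 or _b are one class to them, and where a whole thing is asked for, a point or a joint stands for the part that bears it (a point fixed in the world has none). Each returns a list of dicts, best first, with "p" (0 to 1); they miss things now and then, are a little off and sometimes report something else, mostly with a low value. They report only what shows in the picture. A call takes as long as a camera call. They do not tell look-alikes from the thing itself.
- env.trace(camera, thing): "pixels" (420x560 bool, what is visible of it) and "box" ([left, top, right, bottom] in pixels, round what is visible of it).
- env.pinpoint(camera, thing): "xy" ([column, row] in pixels: a listed point, or the origin of a listed thing).
The state is a dict: "t": time; "q": joint angles; "dq": joint speeds; "effort": joint torques, N m; "tcp_pos": TCP position; "orientation": TCP orientation; "contact_force": force on the tool from outside, world axes, zero at the start; "torque": the same for the moment, N m; "gripper_width": finger opening in mm; "grip_force": force on a finger pad.
Only numpy, scipy, OpenCV 4.12 (cv2) and the standard library are available. Lean on these libraries where they do the work, as an engineer would, in place of code of your own. Each camera call takes 0.05 s, during which the arm holds its last target. There are 200 camera calls.

TASK

Push the flat grey battery pack along the desk with your fingertips, through the gap between the two metal socket pillars, until it lies wholly on the black charging mat behind them, straight along it. Do not lift, tip or pinch the pack, push gently, and leave the other things on the desk where they are.

Things in the scene. Friction and masses are not known exactly. Their poses are not given: they have to be found in the camera images.
- pack: Battery pack: a loose flat plain grey block, 120 mm long (its x) by 90 mm wide (its y) by 34 mm high, edges rounded 3 mm, 0.3 to 0.7 kg, ribs and a steel plate on top. Origin: centre of its underside. It starts flat on the desk on the robot's right, its centre 13 to 34 cm short of the pillars, askew and to one side of the gap's middle line by up to 16 cm. Either end may lead.
- pillars: Two round metal socket pillars fixed in the desk, each 50 mm in diameter and 57 mm high, their axes 148 mm apart, so that the gap between them is 98 mm wide (4 mm each side of the pack's 90 mm). Origin: on the desk midway between the pillars. x runs level through the gap, from the pack's starting side to the mat, and within 15 degrees of the world's +y; y points along the line through both pillars, which stand at y = +74 and -74 mm; z is up.
- mat_center (a point): Centre of the charging mat, on the desk surface, 100 mm beyond the pillars' origin along their x, with the same axes. The mat is a fixed flat black rectangle, 150 mm along x by 120 mm along y, about 1 mm thick with no edge to catch on: the pack slides onto it as on the bare desk.
- mug: White mug, loose bystander, 80 mm in diameter, 90 mm high. Origin: centre of its underside.
- stapler: Black stapler, loose bystander, 130 (x) x 36 x 52 mm. Origin: centre of its underside.
- radio: Black handheld radio lying on its back, loose bystander, 125 (x) x 56 x 32 mm with a 90 mm aerial on its +x end. Origin: under the middle of its case.
- tape: Cardboard-brown roll of tape lying flat, loose bystander, 90 mm in diameter, 24 mm high. Origin: centre of its underside.
- adapter: Black mains adapter, loose bystander, 115 (x) x 52 x 33 mm; narrower than the pack and not to be moved. Origin: centre of its underside.
Mind the look-alikes: they are no part of the job. Several things have the shape of the pack; the one meant has the colours described above.

How it is judged:
By the outcome, as a careful person would: the job done as asked, in the order asked, and still so for the second after the job is handed in, with the robot touching nothing.
It also fails if it takes over 72 s, if anything falls off the work surface, if the arm or the gripper's body presses on something with over 40 N, if the wrist force passes 120 N, or if a joint passes its speed limit or range.

## Working session

There is one attempt and no reset: what is moved stays moved. The work goes in short steps, Python scripts to look and compute and a tool call to move; the robot and the scene stay as the last step left them, time stands still between calls to the robot, and variables do not carry over. Pictures are saved under pics/ and viewed, at most 10 in all, crops included, and the job is handed in when it is done.

Besides the shell and the picture viewer there is one more tool, called after ">>>" by a JSON object that holds its "op" and its "data". jog_arm: Moves the arm, as the interface text tells. Its arguments: {"type":"object","properties":{"steps":{"type":"array"}},"required":["steps"]}

```bash
mkdir -p pics; cat > h.py <<'E'
from station import env
import numpy as np, cv2
def ray(f,uv,z=0):
    d=np.array([(uv[0]-f['cx'])/f['fx'],(uv[1]-f['cy'])/f['fy'],1.]); R=np.array(f['R']);t=np.array(f['t'])
    c=-R.T@t; w=R.T@d; return c+w*(z-c[2])/w[2]
def save(f,n): cv2.imwrite('pics/'+n,f['image'][:,:,::-1])
E
python3 - <<'E'
from h import *
for c in ('top','side'):
    f=env.grab_frame(c); save(f,c+'0.png'); print(c,-np.array(f['R']).T@np.array(f['t']),f['fx'])
    for n in ('pack','pillars','mat_center','mug','stapler','radio','tape','adapter'):
        for r in env.pinpoint(c,n)[:3]: print(n,round(r['p'],2),np.round(r['xy']),np.round(ray(f,r['xy'])[:2]))
s=env.sense(); print(s['t'],s['orientation'])
E
```

```text
top [ 356.19646947  -41.12956089 1042.49846534] 425.10287254578446
pack 0.88 [381. 301.] [ 299. -299.]
pack 0.88 [178. 301.] [288. 187.]
pack 0.84 [351. 196.] [ 553. -227.]
pillars 0.66 [253. 219.] [490.  16.]
mat_center 0.62 [211. 224.] [476. 119.]
mug 0.68 [443. 164.] [ 644. -460.]
stapler 0.68 [131. 145.] [671. 330.]
radio 0.58 [442. 252.] [ 419. -448.]
tape 0.72 [114. 196.] [539. 362.]
adapter 0.6 [123. 261.] [380. 327.]
adapter 0.19 [213. 226.] [471. 113.]
side [-138.6469845   915.63758923  707.93750017] 507.291296945924
pack 0.94 [275. 163.] [ 771. -313.]
pack 0.72 [318. 193.] [ 545. -221.]
pack 0.6 [316. 300.] [291. 188.]
pillars 0.94 [286. 235.] [490.  19.]
mat_center 0.62 [268. 252.] [480. 107.]
mug 0.89 [332. 158.] [ 643. -464.]
stapler 0.68 [146. 267.] [672. 324.]
tape 0.75 [173. 295.] [546. 358.]
adapter 0.56 [240. 321.] [379. 336.]
0.9 [[ 9.74838804e-01  2.22910982e-01  1.30722567e-05]
 [ 2.22910982e-01 -9.74838802e-01 -5.92859783e-05]
 [-4.72152535e-07  6.07082218e-05 -9.99999998e-01]]
```

View pics/top0.png

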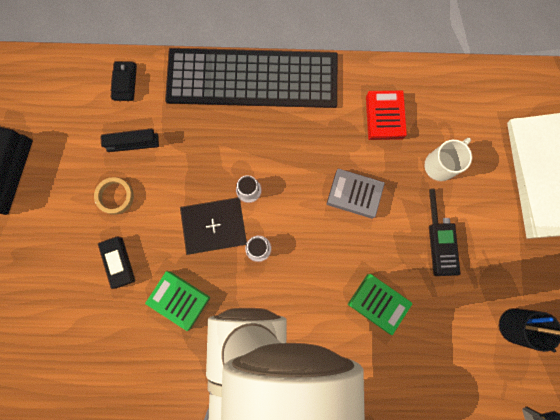

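View pics/side0.png

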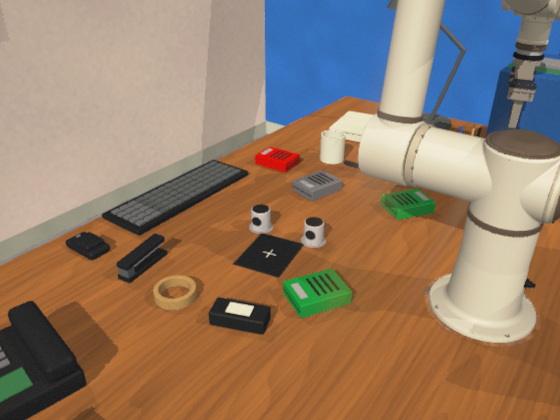

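The grey pack is at about (355,193) in the top view. The pillars are at (248,188) and (258,248), with the mat at (212,226). The red and green blocks are look-alikes.

```bash
cat >> h.py <<'E'
def corners(f,mask,z):
    ys,xs=np.nonzero(mask); P=np.array([ray(f,p,z)[:2] for p in zip(xs,ys)],np.float32)
    (c,s,a)=cv2.minAreaRect(P); 
    if s[0]<s[1]: s=s[::-1]; a+=90
    a=(a+90)%180-90
    return np.round(c,1),np.round(s,1),round(a,1)
def look(c='top',names=('pack',)):
    f=env.grab_frame(c); 
    for n in names:
        for r in env.trace(c,n):
            m=r['pixels']
            col=np.median(f['image'][m],0)
            if n=='pack' and (max(col)-min(col)>50): continue
            z={'pack':30,'mat_center':1,'pillars':57}.get(n,15)
            print(n,round(r['p'],2),col,r['box'],*corners(f,m,z))
    return f
E
python3 - <<'E'
from h import *
f=look('top',('pack','pillars','mat_center','radio','mug'))
save(f,'t.png')
im=f['image'].astype(int)
# pillar tops: white-ish rings; mat: dark region
g=(im.max(2)<50).astype(np.uint8)
g=cv2.morphologyEx(g,cv2.MORPH_CLOSE,np.ones((5,5)))
n,l,st,ce=cv2.connectedComponentsWithStats(g)
k=l[230,200]; print('mat',st[k],*corners(f,l==k,1))
sc=3
a=cv2.resize(f['image'][160:270,170:400,::-1],None,fx=3.4,fy=3.4,interpolation=cv2.INTER_CUBIC); cv2.imwrite('pics/crop.png',a)
s=look('side',('pack','pillars'))
for c,ff in (('top',f),('side',s)):
    for r in env.trace(c,'pillars'):
        n,l,st,ce=cv2.connectedComponentsWithStats(r['pixels'].astype(np.uint8)); print(c,r['p'],st[1:].tolist())
E
```

```text
pack 0.89 [139. 128. 123.] [326.0, 169.7, 383.0, 218.3] [ 555.7 -231.5] [122.3  95.1] 74.2
pillars 0.55 [57. 46. 42.] [179.1, 176.3, 272.5, 263.0] [474.9  81.4] [204.8 197.9] 10.8
mat_center 0.67 [57. 46. 41.] [179.4, 176.2, 275.1, 259.9] [480.9  87.7] [215.3 206.8] 11.6
radio 0.58 [48. 42. 38.] [429.6, 193.6, 461.6, 273.5] [ 469.4 -446.4] [211.2  66.2] 3.0
mug 0.72 [219. 202. 171.] [423.2, 136.3, 472.0, 180.8] [ 654.4 -472.7] [143.4  87.3] -62.3
mat [ 182  202   46   52 1177] [468.9 131.2] [113.8 107.9] 10.8
pillars 0.85 [39. 39. 38.] [234.1, 205.6, 327.8, 278.5] [436. 106.] [298.  193.1] -60.7
top 0.55 [[180, 175, 91, 86, 4142]]
side 0.85 [[234, 205, 92, 73, 2948]]
```

View pics/crop.png

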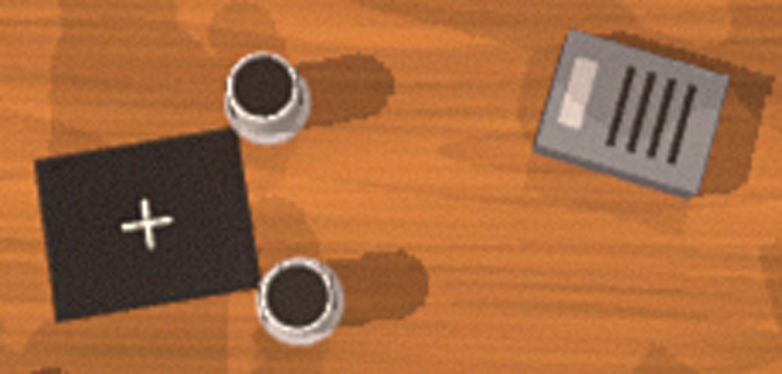

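The crop shows the mat corners at roughly (36,160), (238,130), (260,288) and (57,322). The pillar top discs are at (265,86) and (300,295), and the pack's top face has corners near (571,31), (728,75), (696,190) and (538,142). I'll convert these to world coordinates.

```bash
python3 - <<'E'
from h import *
f=env.grab_frame('top'); W=lambda u,v,z: ray(f,(170+(u+.5)/3.4-.5,160+(v+.5)/3.4-.5),z)[:2]
im=f['image'].astype(int)
g=(im.max(2)<85).astype(np.uint8); g[:, :175]=0; g[:,:]=g
g=cv2.morphologyEx(cv2.morphologyEx(g,cv2.MORPH_CLOSE,np.ones((5,5))),cv2.MORPH_OPEN,np.ones((5,5)))
n,l,st,ce=cv2.connectedComponentsWithStats(g)
k=l[230,200]; print('mat',st[k],*corners(f,l==k,1))
m=np.array([W(*p,1) for p in((36,160),(238,130),(260,288),(57,322))]); print('matcorn',m.round(1),m.mean(0),[np.linalg.norm(m[i]-m[i-1]).round(1) for i in range(4)])
for u,v in((248,185),(258,246)):
    k=l[v,u]; print('disc',k,st[k],ray(f,ce[k],57))
a,b=W(265,86,57),W(300,295,57); print(a,b,np.linalg.norm(a-b),(a+b)/2,'dir',np.degrees(np.arctan2(*(a-b)[::-1])))
p=np.array([W(*q,34) for q in((571,31),(728,75),(696,190),(538,142))]); print('pack',p.round(1),p.mean(0),[np.linalg.norm(p[i]-p[i-1]).round(1) for i in range(4)])
for i,j in((1,0),(2,3)): d=p[j]-p[i]; print(np.degrees(np.arctan2(d[1],d[0])))
for i,j in((1,0),(2,3)): d=m[j]-m[i]; print('m',np.degrees(np.arctan2(d[1],d[0])))
E
```

```text
mat [ 181  199   65   55 2838] [472.2 113.6] [147.3 117.3] -79.0
matcorn [[516.9 196.6]
 [542.6  50.5]
 [427.6  30.4]
 [400.  174.7]] [471.77004511 113.03197539] [np.float64(118.9), np.float64(148.4), np.float64(116.7), np.float64(146.9)]
disc 3 [239 178  17  15 213] [563.94412104  29.49981145  57.        ]
disc 7 [249 239  17  17 234] [418.88746356   1.46680129  57.        ]
[564.12456076  27.93704648] [419.66587819  -0.78669828] 147.28667449446058 [491.89521948  13.5751741 ] dir 11.245851282819547
pack [[ 614.6 -188.5]
 [ 585.1 -300.9]
 [ 501.5 -276.9]
 [ 533.2 -165.2]] [ 558.625861   -232.86987906] [np.float64(84.7), np.float64(116.2), np.float64(87.0), np.float64(116.2)]
75.27847799917268
74.17037073966527
m 99.99268604915095
m 100.84836662346197
```

>>> {"op": "jog_arm", "data": {"steps": [[[44.9,-14.5,0],-61.8,4.2],[[44.9,-14.5,0],-61.8,4.2],[[44.9,-14.5,0],-61.8,4.2],[[44.9,-14.5,0],-61.8,4.2],[[44.9,-14.5,0],-61.8,4.2],[[44.9,-14.5,0],-61.8,4.2],[[44.9,-14.5,0],-61.8,4.2],[[44.9,-14.5,0],-61.8,4.2],[[44.9,-14.5,0],-61.8,4.2],[[44.9,-14.5,0],-61.8,4.2]]}}

```text
t: 2.5
tcp_pos: [536.5, -316.2, 214.5]
orientation: [[0.261, 0.965, 0.001], [0.965, -0.261, 0.001], [0.001, 0.001, -1.0]]
contact_force: [-0.9, 0.0, 0.8]
gripper_width: 41.9
grip_force: 0.0
```

>>> {"op": "jog_arm", "data": {"steps": [[[-0.5,0,4],0,4.2],[[-0.5,0,8],0,4.2],[[-0.5,0,12],0,4.2],[[-0.5,0,15],0,4.2],[[-0.5,0,17],0,4.2],[[-0.5,0,18.5],0,4.2],[[-0.5,0,19.5],0,4.2],[[-0.5,0,20.1],0,4.2],[[-0.5,0,20.1],0,4.2],[[-0.5,0,20.1],0,4.2]]}}

```text
t: 3.5
tcp_pos: [532.8, -324.5, 14.6]
orientation: [[0.264, 0.964, 0.001], [0.964, -0.264, -0.001], [-0.001, 0.002, -1.0]]
contact_force: [-0.2, -0.0, 0.8]
gripper_width: 42.0
grip_force: 0.0
```

```bash
cat >> h.py <<'E'
O=np.array([491.5,14.5]);G=np.radians(101)
def state(n=None):
    f=look('top'); s=env.sense(); R=np.array(s['orientation']);p=np.array(s['tcp_pos'])
    d=p[:2]-O; c,q=np.cos(G),np.sin(G)
    print('tcp',p.round(1),'gap x,y',(c*d[0]+q*d[1]).round(1),(-q*d[0]+c*d[1]).round(1),'head',round(np.degrees(np.arctan2(R[1,0],R[0,0]))-101,2),'F',np.round(s['contact_force'],1),'t',s['t'])
    if n: cv2.imwrite('pics/'+n,cv2.resize(f['image'][130:290,160:400,::-1],None,fx=3.3,fy=3.3,interpolation=cv2.INTER_CUBIC))
    return f
E
python3 -c "
from h import *
state('a.png')"
```

```text
pack 0.68 [129. 119. 114.] [326.9, 170.2, 384.2, 216.3] [ 556.  -231.5] [123.   98.6] 74.3
tcp [ 532.9 -324.5   14.8] gap x,y -340.7 24.0 head -26.32 F [0.1 0.4 1.3] t 3.6
```

View pics/a.png

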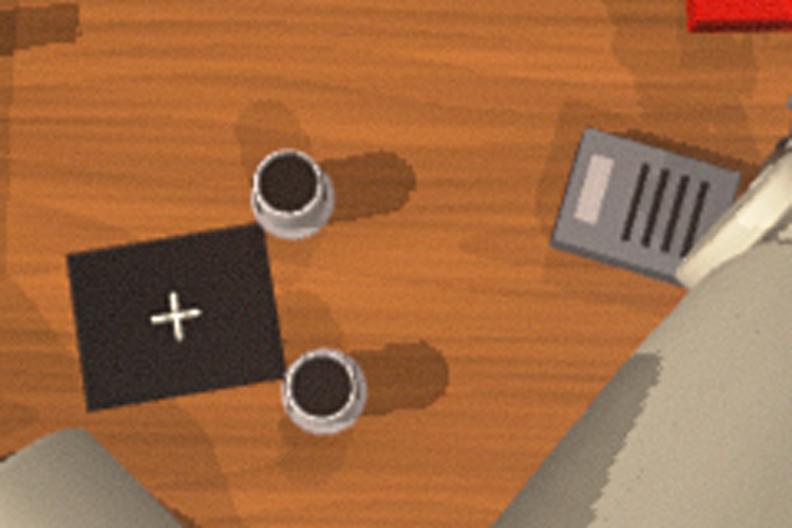

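The pillars and mat haven't changed, and the pack is untouched with its front half visible. I'll plan the steering rows: make contact, then arc left.

```bash
cat >> h.py <<'E'
def rows(segs,step=5.,L=70.,op=4.2,h0=0.):
    """segs: (length, turn deg ccw) of the pack-centre path; prints calls of 10 rows, each relative to its own start"""
    P=[np.array([L,0.,0.])]   # centre x,y(left), heading, start tool frame
    for ln,tu in segs:
        n=max(1,int(np.ceil(ln/step)))
        for _ in range(n):
            x,y,a=P[-1]; da=np.radians(tu)/n; P.append(np.array([x+ln/n*np.cos(a+da/2),y+ln/n*np.sin(a+da/2),a+da]))
    T=[(x-L*np.cos(a),y-L*np.sin(a),a) for x,y,a in P]
    while (len(T)-1)%10: T.append(T[-1])
    for b in range(0,len(T)-1,10):
        x0,y0,a0=T[b]; out=[]
        for x,y,a in T[b+1:b+11]:
            dx,dy=x-x0,y-y0
            out.append([[round((np.cos(a0)*dx+np.sin(a0)*dy)/10,2),round(-(-np.sin(a0)*dx+np.cos(a0)*dy)/10,2),0],round(-np.degrees(a-a0),1),op])
        print(out)
E
python3 -c "
from h import *
rows([(25,0),(75,47.8)])"
```

```text
[[[np.float64(0.5), np.float64(-0.0), 0], np.float64(-0.0), 4.2], [[np.float64(1.0), np.float64(-0.0), 0], np.float64(-0.0), 4.2], [[np.float64(1.5), np.float64(-0.0), 0], np.float64(-0.0), 4.2], [[np.float64(2.0), np.float64(-0.0), 0], np.float64(-0.0), 4.2], [[np.float64(2.5), np.float64(-0.0), 0], np.float64(-0.0), 4.2], [[np.float64(3.01), np.float64(0.38), 0], np.float64(-3.2), 4.2], [[np.float64(3.54), np.float64(0.72), 0], np.float64(-6.4), 4.2], [[np.float64(4.09), np.float64(1.04), 0], np.float64(-9.6), 4.2], [[np.float64(4.66), np.float64(1.32), 0], np.float64(-12.7), 4.2], [[np.float64(5.24), np.float64(1.58), 0], np.float64(-15.9), 4.2]]
[[[np.float64(0.51), np.float64(0.38), 0], np.float64(-3.2), 4.2], [[np.float64(1.04), np.float64(0.72), 0], np.float64(-6.4), 4.2], [[np.float64(1.59), np.float64(1.04), 0], np.float64(-9.6), 4.2], [[np.float64(2.16), np.float64(1.32), 0], np.float64(-12.7), 4.2], [[np.float64(2.74), np.float64(1.58), 0], np.float64(-15.9), 4.2], [[np.float64(3.33), np.float64(1.8), 0], np.float64(-19.1), 4.2], [[np.float64(3.94), np.float64(1.98), 0], np.float64(-22.3), 4.2], [[np.float64(4.55), np.float64(2.14), 0], np.float64(-25.5), 4.2], [[np.float64(5.17), np.float64(2.26), 0], np.float64(-28.7), 4.2], [[np.float64(5.8), np.float64(2.34), 0], np.float64(-31.9), 4.2]]
```

>>> {"op": "jog_arm", "data": {"steps": [[[0.5,0,0],0,4.2],[[1.0,0,0],0,4.2],[[1.5,0,0],0,4.2],[[2.0,0,0],0,4.2],[[2.5,0,0],0,4.2],[[3.0,0.4,0],-3.2,4.2],[[3.5,0.7,0],-6.4,4.2],[[4.1,1.0,0],-9.6,4.2],[[4.7,1.3,0],-12.7,4.2],[[5.2,1.6,0],-15.9,4.2]]}}

```text
t: 4.6
tcp_pos: [561.7, -278.2, 13.7]
orientation: [[-0.012, 1.0, 0.0], [1.0, 0.012, -0.001], [-0.001, 0.0, -1.0]]
contact_force: [0.4, -2.1, -1.5]
gripper_width: 42.2
grip_force: 1.1
```

```bash
python3 -c "
from h import *
state('b.png')"
```

```text
pack 0.86 [138. 128. 123.] [317.3, 173.2, 358.2, 213.0] [ 561.6 -191.7] [95.5 92.7] -89.6
pack 0.38 [29. 28. 28.] [99.6, 130.3, 156.8, 148.6] [674.2 325.7] [136.3  51. ] -80.8
tcp [ 561.9 -277.5   13.6] gap x,y -300.0 -13.4 head -10.37 F [-0.7  0.4 -0.6] t 4.7
```

View pics/b.png

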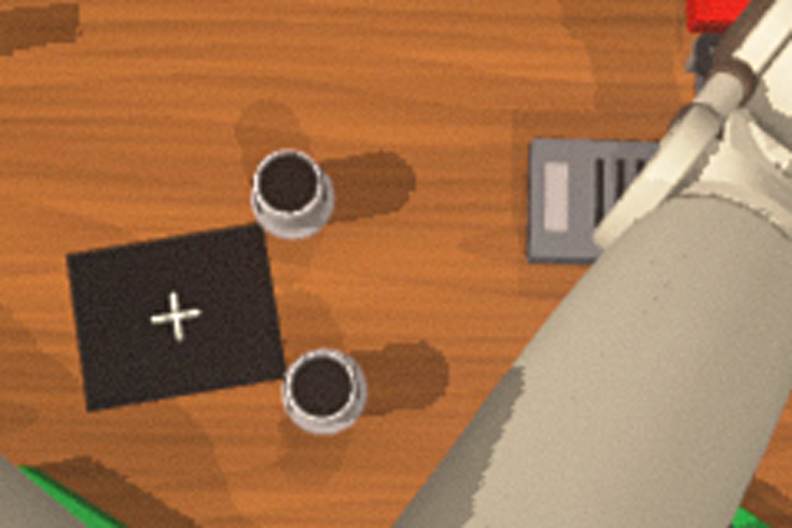

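The pack has turned to nearly horizontal in the image. Its front corners are at about (531,140) and (529,256) in the crop, and it is following the fingers. I'll compare its pose with the tool's.

```bash
cat >> h.py <<'E'
def front(f,c1,c2,off=(160,130),k=3.3):
    """top-face front corners in a crop -> pack centre and heading in gap frame, mm/deg"""
    p,q=[ray(f,(off[0]+(u+.5)/k-.5,off[1]+(v+.5)/k-.5),33)[:2] for u,v in (c1,c2)]  # p on right (far), q on left
    d=p-q; n=np.array([-d[1],d[0]])/np.linalg.norm(d); c=(p+q)/2-60*n
    e=c-O; cc,s=np.cos(G),np.sin(G)
    print('pack w',np.linalg.norm(d).round(1),'c',c.round(1),'gap',(cc*e[0]+s*e[1]).round(1),(-s*e[0]+cc*e[1]).round(1),'head',round(np.degrees(np.arctan2(n[1],n[0]))-101,1))
E
python3 -c "
from h import *
f=env.grab_frame('top')
front(f,(531,140),(529,256)); front(f,(532,138),(530,257))
im=f['image'][165:222,314:330].astype(int)
print((im.max(2)-im.min(2))[::3])
s=env.sense();print(s['tcp_pos'])
"
```

```text
pack w 86.9 c [ 561.6 -206.7] gap -230.5 -26.6 head -11.6
pack w 89.1 c [ 562.  -207.4] gap -231.3 -26.8 head -11.5
[[121 109 104 106 107 109 108 109 110 110 105 103 107 107 110 104]
 [114 114 116 111 109 111 114 108 111 113 112 110 116 119 112 113]
 [127 123 123 119 118 116 125 111  99  92  89  90  93  95 114 115]
 [111 109 105 109 116 110  33  11  14  15  10  17  12  18  15  14]
 [107 105 104 108 105  65  20  14  17  16  18  17  14  14  15  16]
 [112 114 111 116 110  68  18  15  13  19  14  30  33  28  29  29]
 [112 116 113 110 101  64  15  16  14  14  11  32  33  31  30  28]
 [109 112 103 110 104  60  18  15  13  16  15  30  34  29  32  31]
 [119 116 113 118 107  65  14  13  16  13  18  31  31  29  36  33]
 [109 102 107 112 102  58  14  13  15  14  15  31  30  33  29  34]
 [118 118 118 109 110  67  15  12  20  15  14  28  30  30  29  37]
 [128 119 111 103 108  63  15  15  17  15  17  30  30  32  33  31]
 [124 121 122 103 107  45  16  12  13  17  13  15  15  16  14  14]
 [122 128 129 110 106  49  11  15  10  16  12  17  13  12  11  14]
 [125 131 130 117 117  49  13  18  15  15  11  18  13  15  13  17]
 [129 126 128 118 121 111 105 104 107 102  98  92  93  92  89  88]
 [143 136 136 134 124 124 126 123 125 121 123 122 120 125 123 123]
 [131 133 129 123 120 119 116 118 115 121 119 120 120 121 119 120]
 [120 119 117 114 111 109 112 109 111 106 111 102 107 107 107 106]]
[ 561.52684523 -277.55880434   13.5826854 ]
```

```bash
sed -i 's/out.append(\[\[round(\(.*\)\/10,2),round(\(.*\)\/10,2),0\],round(\(.*\),1),op\])/out.append(([float(round((\1)\/10,2)),float(round((\2)\/10,2))],float(round(\3,1))))/' h.py; python3 -c "
from h import *
rows([(69.5,41.9),(52,-31.5)])"
```

```text
[([0.51, 0.35], -3.0), ([1.03, 0.68], -6.0), ([1.57, 0.98], -9.0), ([2.12, 1.25], -12.0), ([2.69, 1.49], -15.0), ([3.27, 1.7], -18.0), ([3.86, 1.87], -21.0), ([4.46, 2.02], -23.9), ([5.06, 2.14], -26.9), ([5.68, 2.22], -29.9)]
[([0.51, 0.35], -3.0), ([1.03, 0.68], -6.0), ([1.57, 0.98], -9.0), ([2.12, 1.25], -12.0), ([2.52, 0.81], -9.1), ([2.95, 0.41], -6.2), ([3.39, 0.02], -3.4), ([3.85, -0.35], -0.5), ([4.33, -0.69], 2.3), ([4.82, -1.01], 5.2)]
[([0.48, -0.34], 2.9), ([0.98, -0.65], 5.7), ([1.49, -0.94], 8.6), ([2.02, -1.2], 11.5), ([2.56, -1.44], 14.3), ([2.56, -1.44], 14.3), ([2.56, -1.44], 14.3), ([2.56, -1.44], 14.3), ([2.56, -1.44], 14.3), ([2.56, -1.44], 14.3)]
```

>>> {"op": "jog_arm", "data": {"steps": [[[0.5,0.35,0],-3,4.2],[[1.0,0.7,0],-6,4.2],[[1.6,1.0,0],-9,4.2],[[2.1,1.25,0],-12,4.2],[[2.7,1.5,0],-15,4.2],[[3.3,1.7,0],-18,4.2],[[3.9,1.9,0],-21,4.2],[[4.5,2.0,0],-24,4.2],[[5.1,2.1,0],-27,4.2],[[5.7,2.2,0],-30,4.2]]}}

```text
t: 5.75
tcp_pos: [583.0, -221.0, 13.7]
orientation: [[-0.509, 0.861, 0.001], [0.861, 0.509, -0.001], [-0.001, 0.0, -1.0]]
contact_force: [1.4, -1.5, -1.1]
gripper_width: 41.9
grip_force: 1.0
```

```bash
python3 -c "
from h import *
state('c.png')"
```

```text
pack 0.66 [143. 132. 128.] [294.3, 180.4, 318.4, 209.2] [ 557.8 -105.1] [74.9 43.4] -15.5
tcp [ 582.8 -220.3   13.6] gap x,y -247.9 -44.9 head 19.55 F [-0.4  0.   0.2] t 5.85
```

View pics/c.png

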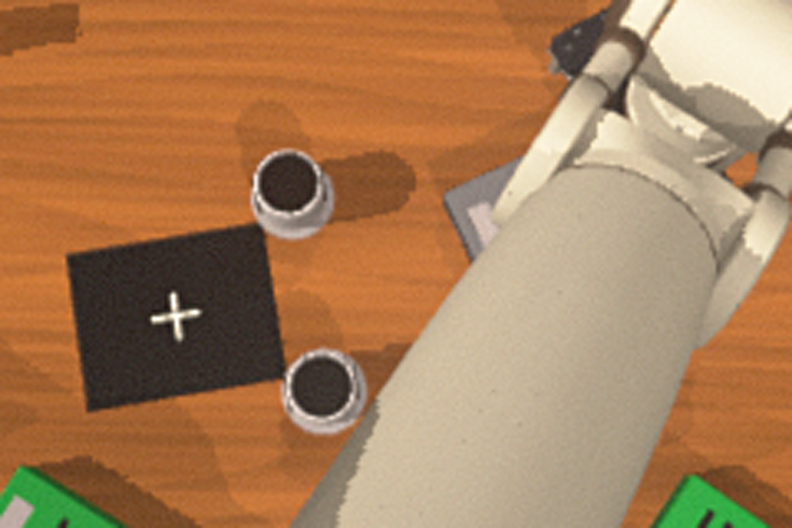

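The arm now hides most of the pack. Its front-right top corner is at about (446,197) in the crop, with the front edge running to (472,262).

```bash
python3 -c "
from h import *
f=env.grab_frame('top')
w=lambda u,v,z:ray(f,(160+(u+.5)/3.3-.5,130+(v+.5)/3.3-.5),z)[:2]-O
R=np.array([[np.cos(G),np.sin(G)],[-np.sin(G),np.cos(G)]])
a,b,c=[R@w(*p) for p in ((446,197,33),(472,262,20),(522,158,33))] if 0 else [R@w(*p) for p in ((446,197,33),(470,250,33),(522,158,33))]
print(a,b,c,np.degrees(np.arctan2(*(b-a)[::-1]))-90,np.degrees(np.arctan2(*(a-c)[::-1])))
f=env.grab_frame('side'); cv2.imwrite('pics/s1.png',cv2.resize(f['image'][150:290,220:400,::-1],None,fx=4,fy=4,interpolation=cv2.INTER_CUBIC))
"
```

```text
[-110.93067285  -49.33880264] [-121.32191083   -7.61120491] [-171.33332543  -68.85571194] 13.983683793372876 17.906342384907937
```

View pics/s1.png

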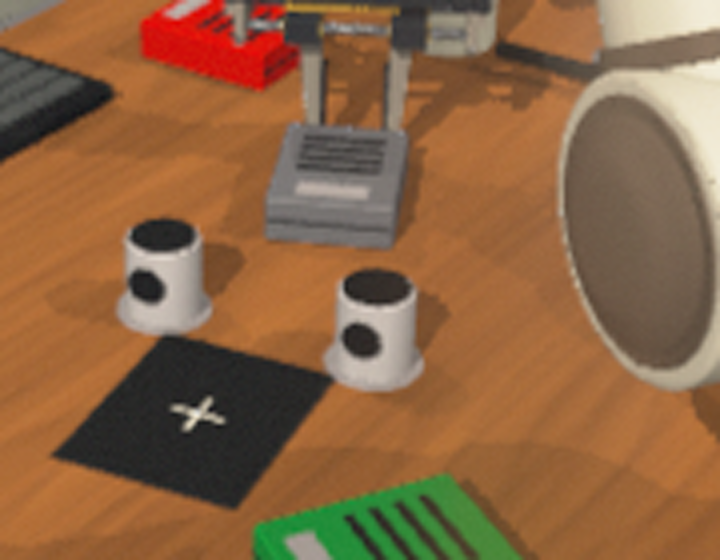

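The side camera sees the pack well: top face from (290,125) to (410,220), with the pillar tops at (165,235) and (377,287) and mat corners at (165,337), (333,377), (238,508) and (55,455). I'll fit the pack box to its silhouette in this view and get the gap from the same camera.

```bash
cat >> h.py <<'E'
from scipy.optimize import minimize
RG=np.array([[np.cos(G),np.sin(G)],[-np.sin(G),np.cos(G)]])
def proj(f,X):
    c=np.array(f['R'])@np.asarray(X,float).T+np.array(f['t'])[:,None]; return np.c_[c[0]/c[2]*f['fx']+f['cx'],c[1]/c[2]*f['fy']+f['cy']]
def hull(f,p):
    a=np.radians(p[2]); A=np.array([[np.cos(a),-np.sin(a)],[np.sin(a),np.cos(a)]])
    b=RG.T@(A@np.array([[x,y] for x in(-60,60) for y in(-45,45)]).T+np.array(p[:2])[:,None])+O[:,None]
    X=np.r_[np.c_[b.T,[1]*4],np.c_[b.T,[33]*4]]
    return cv2.convexHull(proj(f,X).astype(np.float32))[:,0]
def fitpack(p0):
    f=env.grab_frame('side'); s=8; best=None
    for r in env.trace('side','pack'):
        col=np.median(f['image'][r['pixels']],0)
        if max(col)-min(col)<50 and np.linalg.norm(np.argwhere(r['pixels']).mean(0)[::-1]-hull(f,p0).mean(0))<25: best=r; break
    if best is None: print('no pack'); return f
    im=f['image'].astype(int); near=cv2.dilate(best['pixels'].astype(np.uint8),np.ones((5,5)))
    m=(near>0)&(im.max(2)-im.min(2)<50); m=cv2.morphologyEx(m.astype(np.uint8),cv2.MORPH_OPEN,np.ones((3,3)))
    m=cv2.morphologyEx(m,cv2.MORPH_CLOSE,np.ones((7,7)))
    l,t=[int(v)-15 for v in best['box'][:2]]; w=int(best['box'][2]-l)+15; h=int(best['box'][3]-t)+15
    M=cv2.resize(m[t:t+h,l:l+w]*255,None,fx=s,fy=s,interpolation=cv2.INTER_LINEAR)>127
    def cost(p):
        c=np.zeros(M.shape,np.uint8); cv2.fillPoly(c,[np.round((hull(f,p)-[l,t]+.5)*s).astype(int)],1); c=c>0
        return 1-(c&M).sum()/(c|M).sum()
    r=minimize(cost,p0,method='Nelder-Mead',options=dict(initial_simplex=[p0,p0+[8,0,0],p0+[0,8,0],p0+[0,0,6]],xatol=.05,fatol=1e-5))
    print('fit gap x,y,head',r.x.round(1),'1-IoU',round(r.fun,3)); return f
E
python3 -c "
from h import *
f=fitpack(np.array([-181.5,-21.3,19.5]))
w=lambda u,v,z:ray(f,(220+(u+.5)/4-.5,150+(v+.5)/4-.5),z)[:2]
for p in ((165,337,1),(333,377,1),(238,508,1),(55,455,1),(165,236,57),(377,287,57)): print(p,(RG@(w(*p)-O)).round(1))
"
```

```text
fit gap x,y,head [-183.4  -28.5   15.9] 1-IoU 0.039
(165, 337, 1) [ 30.3 -59.3]
(333, 377, 1) [26.3 56. ]
(238, 508, 1) [171.8  58.9]
(55, 455, 1) [171.9 -59.6]
(165, 236, 57) [  0.8 -73.4]
(377, 287, 57) [ 0.6 73. ]
```

```bash
python3 -c "
from h import *
rows([(25,15),(25,-15)]);rows([(29,-17.5)])"
```

```text
[([0.51, 0.35], -3.0), ([1.04, 0.68], -6.0), ([1.58, 0.98], -9.0), ([2.14, 1.25], -12.0), ([2.71, 1.49], -15.0), ([3.11, 1.01], -12.0), ([3.54, 0.56], -9.0), ([3.98, 0.13], -6.0), ([4.45, -0.27], -3.0), ([4.94, -0.65], -0.0)]
[([0.49, -0.34], 2.9), ([1.0, -0.66], 5.8), ([1.53, -0.95], 8.8), ([2.06, -1.22], 11.7), ([2.62, -1.46], 14.6), ([3.18, -1.67], 17.5), ([3.18, -1.67], 17.5), ([3.18, -1.67], 17.5), ([3.18, -1.67], 17.5), ([3.18, -1.67], 17.5)]
```

>>> {"op": "jog_arm", "data": {"steps": [[[0.5,0.35,0],-3,4.2],[[1.0,0.7,0],-6,4.2],[[1.6,1.0,0],-9,4.2],[[2.1,1.25,0],-12,4.2],[[2.7,1.5,0],-15,4.2],[[3.1,1.0,0],-12,4.2],[[3.5,0.55,0],-9,4.2],[[4.0,0.15,0],-6,4.2],[[4.45,-0.3,0],-3,4.2],[[4.95,-0.65,0],0,4.2]]}}

```text
t: 7.05
tcp_pos: [552.2, -182.5, 13.9]
orientation: [[-0.506, 0.863, 0.001], [0.863, 0.506, -0.002], [-0.002, 0.0, -1.0]]
contact_force: [1.4, -2.7, -0.7]
gripper_width: 42.0
grip_force: 1.2
```

```bash
python3 -c "
from h import *
state(); fitpack(np.array([-135,-8,17.]))"
```

```text
pack 0.62 [146. 133. 113.] [424.9, 136.6, 472.9, 181.6] [ 649.9 -465. ] [136.8  84.9] -62.3
pack 0.48 [145. 135. 130.] [277.5, 197.2, 294.1, 219.3] [526.  -60.8] [51.4 25.4] -23.6
tcp [ 551.8 -182.    13.9] gap x,y -204.4 -21.7 head 19.51 F [ 0.1 -2.  -0.3] t 7.15
fit gap x,y,head [-140.8   -2.9   19.9] 1-IoU 0.052
```

```bash
python3 -c "
from h import *
rows([(25.5,-19.5)],step=3.2)"
```

```text
[([0.33, -0.29], 2.4), ([0.66, -0.57], 4.9), ([1.01, -0.83], 7.3), ([1.37, -1.08], 9.8), ([1.74, -1.31], 12.2), ([2.12, -1.52], 14.6), ([2.51, -1.72], 17.1), ([2.9, -1.91], 19.5), ([2.9, -1.91], 19.5), ([2.9, -1.91], 19.5)]
```

>>> {"op": "jog_arm", "data": {"steps": [[[0.3,-0.3,0],2.4,4.2],[[0.65,-0.6,0],4.9,4.2],[[1.0,-0.85,0],7.3,4.2],[[1.4,-1.1,0],9.8,4.2],[[1.75,-1.3,0],12.2,4.2],[[2.1,-1.5,0],14.6,4.2],[[2.5,-1.7,0],17.1,4.2],[[2.9,-1.9,0],19.5,4.2],[[2.9,-1.9,0],19.5,4.2],[[2.9,-1.9,0],19.5,4.2]]}}

```text
t: 8.25
tcp_pos: [521.1, -166.3, 13.7]
orientation: [[-0.194, 0.981, -0.0], [0.981, 0.194, 0.0], [0.0, -0.0, -1.0]]
contact_force: [-0.2, 0.2, 0.6]
gripper_width: 41.6
grip_force: 0.6
```

```bash
python3 -c "
from h import *
state('d.png'); f=fitpack(np.array([-115,2,0.])); cv2.imwrite('pics/s2.png',cv2.resize(f['image'][150:290,220:400,::-1],None,fx=4,fy=4,interpolation=cv2.INTER_CUBIC))
"
```

```text
pack 0.7 [146. 136. 131.] [275.1, 189.7, 321.9, 225.5] [517.3 -92.2] [116.2  72.8] -79.0
tcp [ 521.1 -166.3   13.6] gap x,y -183.1 5.4 head 0.13 F [ 0.4 -1.5  1. ] t 8.35
fit gap x,y,head [-117.8    2.1    1.4] 1-IoU 0.098
```

View pics/s2.png

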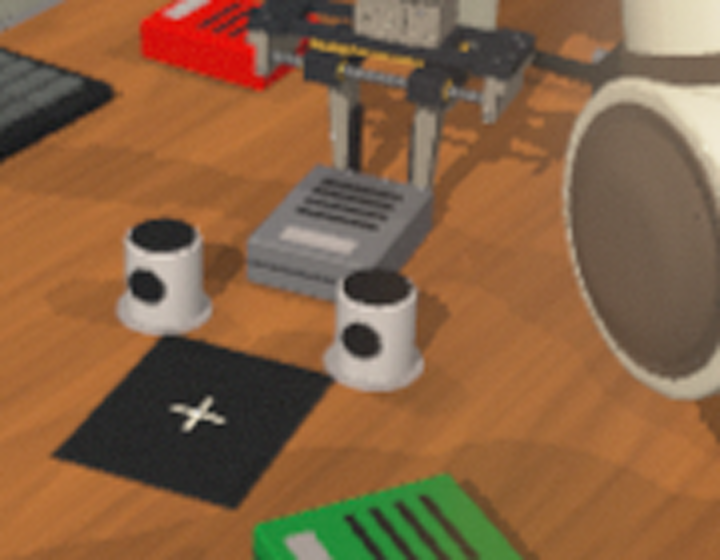

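The pack now points through the gap, with its top face right edge running from (249,243) to (321,166) in the crop. The left pillar hides its front-left corner, so I'll mask the pillars out and refit.

```bash
cat > patch.py <<'E'
s=open('h.py').read()
s=s.replace("    def cost(p):","    ig=np.zeros(M.shape,np.uint8)\n    for y in (74,-74):\n        a=np.linspace(0,6.28,30); b=(RG.T@np.c_[28*np.cos(a),y+28*np.sin(a)].T).T+O\n        H=cv2.convexHull(proj(f,np.r_[np.c_[b,a*0],np.c_[b,a*0+58]]).astype(np.float32))[:,0]\n        cv2.fillPoly(ig,[np.round((H-[l,t]+.5)*s).astype(int)],1)\n    M=M&(ig==0)\n    def cost(p):").replace("c=c>0","c=(c>0)&(ig==0)")
open('h.py','w').write(s)
E
python3 patch.py; python3 -c "
from h import *
f=fitpack(np.array([-115,2,0.]))
w=lambda u,v,z:ray(f,(220+(u+.5)/4-.5,150+(v+.5)/4-.5),z)[:2]
for p in ((249,243,33),(321,166,33),(433,192,33),(250,283,1)): print(p,(RG@(w(*p)-O)).round(1))
f=env.grab_frame('top')
im=f['image'].astype(int); r=[r for r in env.trace('top','pack') if abs(r['box'][0]-275)<12][0]
m=r['pixels'].astype(np.uint8); c,_=cv2.findContours(m,0,2); c=c[0]; a=cv2.approxPolyDP(c,2.5,True)[:,0]
for p in a: print(p,(RG@(ray(f,p,33)[:2]-O)).round(1))
"
```

```text
fit gap x,y,head [-117.5    2.1    1.6] 1-IoU 0.039
(249, 243, 33) [-51.9 -38.2]
(321, 166, 33) [-172.7  -37.9]
(433, 192, 33) [-171.    47.3]
(250, 283, 1) [-53.8 -38.1]
[296 193] [-112.2  -40. ]
[272 198] [-53.  -37.6]
[277 226] [-53.4  31.4]
```

View pics/d.png

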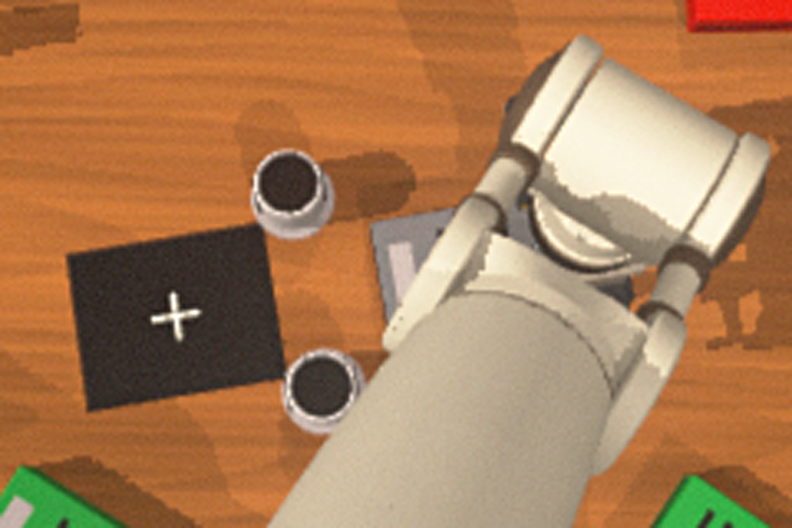

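The corners in both views agree: centre near x = -113, y = +4.7, heading about 0. A small S to the right should centre it.

```bash
python3 -c "
from h import *
rows([(18.85,-14.4),(18.85,14.4)],step=3.8)"
```

```text
[([0.39, -0.34], 2.9), ([0.79, -0.66], 5.8), ([1.21, -0.97], 8.6), ([1.64, -1.25], 11.5), ([2.09, -1.51], 14.4), ([2.37, -1.08], 11.5), ([2.68, -0.67], 8.6), ([3.01, -0.27], 5.8), ([3.36, 0.11], 2.9), ([3.73, 0.47], -0.0)]
```

>>> {"op": "jog_arm", "data": {"steps": [[[0.4,-0.35,0],2.9,4.2],[[0.8,-0.65,0],5.8,4.2],[[1.2,-0.95,0],8.6,4.2],[[1.65,-1.25,0],11.5,4.2],[[2.1,-1.5,0],14.4,4.2],[[2.4,-1.1,0],11.5,4.2],[[2.7,-0.65,0],8.6,4.2],[[3.0,-0.25,0],5.8,4.2],[[3.35,0.1,0],2.9,4.2],[[3.7,0.5,0],0,4.2]]}}

```text
t: 9.65
tcp_pos: [519.0, -129.1, 13.6]
orientation: [[-0.194, 0.981, 0.0], [0.981, 0.194, -0.001], [-0.001, 0.0, -1.0]]
contact_force: [-0.2, -2.5, 0.5]
gripper_width: 41.9
grip_force: 1.4
```

```bash
cat >> h.py <<'E'
def topc():
    f=env.grab_frame('top')
    for r in env.trace('top','pack'):
        col=np.median(f['image'][r['pixels']],0)
        if max(col)-min(col)<50 and r['box'][0]<300:
            c=max(cv2.findContours(r['pixels'].astype(np.uint8),0,2)[0],key=cv2.contourArea)
            for p in cv2.approxPolyDP(c,2.5,True)[:,0]: print('top',p,(RG@(ray(f,p,33)[:2]-O)).round(1))
    return f
E
python3 -c "
from h import *
state(); topc(); fitpack(np.array([-76,0,0.]))
"
```

```text
pack 0.72 [141. 131. 127.] [257.4, 192.0, 304.7, 222.9] [525.2 -50.7] [113.4  57.8] -76.7
tcp [ 519.  -128.4   13.5] gap x,y -145.5 0.3 head 0.11 F [ 0.7 -1.3 -0.8] t 9.75
top [274 194] [-59.4 -46.4]
top [258 198] [-19.7 -43.2]
top [260 219] [-16.2   8. ]
fit gap x,y,head [-79.   -4.2  -1. ] 1-IoU 0.05
```

>>> {"op": "jog_arm", "data": {"steps": [[[0.4,0,0],0,4.2],[[0.8,0,0],0,4.2],[[1.2,0,0],0,4.2],[[1.6,0,0],0,4.2],[[2.0,0,0],0,4.2],[[2.3,0,0],0,4.2],[[2.6,0,0],0,4.2],[[2.9,0,0],0,4.2],[[3.2,0,0],0,4.2],[[3.5,0,0],0,4.2]]}}

```text
t: 10.95
tcp_pos: [511.9, -94.3, 13.6]
orientation: [[-0.192, 0.981, -0.0], [0.981, 0.192, 0.0], [0.0, -0.0, -1.0]]
contact_force: [1.3, -2.5, -1.8]
gripper_width: 42.1
grip_force: 1.0
```

```bash
python3 -c "
from h import *
state(); topc(); f=fitpack(np.array([-42,0,0.]));
save(env.grab_frame('top'),'e.png')
cv2.imwrite('pics/s3.png',cv2.resize(f['image'][150:290,220:400,::-1],None,fx=4,fy=4,interpolation=cv2.INTER_CUBIC))
"
```

```text
pack 0.68 [131. 120. 114.] [242.8, 196.3, 287.0, 219.8] [521.7 -15.9] [116.6  53.8] 85.7
tcp [511.8 -93.9  13.6] gap x,y -110.3 0.7 head 0.09 F [-0.4  0.8 -0.3] t 11.05
top [276 196] [-63.3 -40.8]
top [270 210] [-43.4  -9.5]
top [288 217] [-83.1  14.4]
top [283 199] [-78.7 -30.7]
fit gap x,y,head [-43.7  -3.5   0.7] 1-IoU 0.043
```

>>> {"op": "jog_arm", "data": {"steps": [[[0.5,0,0],0,4.2],[[1.0,0,0],0,4.2],[[1.5,0,0],0,4.2],[[2.0,0,0],0,4.2],[[2.5,0,0],0,4.2],[[3.0,0,0],0,4.2],[[3.5,0,0],0,4.2],[[4.0,0,0],0,4.2],[[4.5,0,0],0,4.2],[[5.0,0,0],0,4.2]]}}

```text
t: 12.3
tcp_pos: [502.5, -45.2, 13.8]
orientation: [[-0.192, 0.981, 0.0], [0.981, 0.192, -0.0], [-0.0, 0.0, -1.0]]
contact_force: [0.5, -4.7, 1.8]
gripper_width: 42.0
grip_force: 2.1
```

```bash
python3 -c "
from h import *
state(); fitpack(np.array([8,0,0.]))
"
```

```text
pack 0.58 [126. 116. 110.] [222.0, 201.5, 267.8, 231.1] [504.2  32.2] [120.4  48.4] 72.0
pack 0.44 [40. 36. 35.] [102.7, 237.3, 136.0, 286.7] [377.4 333.3] [116.   59.8] 20.2
tcp [502.3 -44.6  13.6] gap x,y -60.0 0.7 head 0.1 F [ 0.5 -0.5  1.4] t 12.4
fit gap x,y,head [16.   0.4  3.4] 1-IoU 0.093
```

>>> {"op": "jog_arm", "data": {"steps": [[[0.5,0,0],0,4.2],[[1.0,0,0],0,4.2],[[1.5,0,0],0,4.2],[[2.0,0,0],0,4.2],[[2.5,0,0],0,4.2],[[3.0,0,0],0,4.2],[[3.5,0,0],0,4.2],[[4.0,0,0],0,4.2],[[4.5,0,0],0,4.2],[[5.0,0,0],0,4.2]]}}

```text
t: 13.5
tcp_pos: [492.6, 4.0, 13.6]
orientation: [[-0.192, 0.981, -0.0], [0.981, 0.192, 0.0], [0.0, -0.0, -1.0]]
contact_force: [0.6, -2.2, -1.3]
gripper_width: 42.1
grip_force: 1.0
```

```bash
python3 -c "
from h import *
state(); fitpack(np.array([60,0,0.]))
"
```

```text
tcp [492.6   4.5  13.7] gap x,y -10.0 0.8 head 0.11 F [ 0.2  0.  -0.3] t 13.6
no pack
```

>>> {"op": "jog_arm", "data": {"steps": [[[0.5,0,0],0,4.2],[[1.0,0,0],0,4.2],[[1.5,0,0],0,4.2],[[2.0,0,0],0,4.2],[[2.4,0,0],0,4.2],[[2.8,0,0],0,4.2],[[3.2,0,0],0,4.2],[[3.5,0,0],0,4.2],[[3.8,0,0],0,4.2],[[3.9,0,0],0,4.2]]}}

```text
t: 14.7
tcp_pos: [485.5, 42.0, 13.8]
orientation: [[-0.192, 0.981, 0.001], [0.981, 0.192, -0.0], [-0.0, 0.001, -1.0]]
contact_force: [1.0, -6.0, 2.2]
gripper_width: 42.4
grip_force: 2.5
```

>>> {"op": "jog_arm", "data": {"steps": [[[-0.3,0,0],0,4.2],[[-0.8,0,0],0,4.2],[[-1.5,0,0],0,4.2],[[-2.0,0,-1],0,4.2],[[-2.0,0,-4],0,4.2],[[-2.0,0,-8],0,4.2],[[-2.0,0,-12],0,4.2],[[-2.0,0,-16],0,4.2],[[-2.0,0,-18],0,4.2],[[-2.0,0,-20],0,4.2]]}}

```text
t: 15.7
tcp_pos: [489.5, 21.9, 216.1]
orientation: [[-0.192, 0.981, 0.002], [0.981, 0.192, -0.0], [-0.001, 0.002, -1.0]]
contact_force: [0.7, 0.4, 0.1]
gripper_width: 42.3
grip_force: 0.0
```

>>> {"op": "jog_arm", "data": {"steps": [[[-4,0,0],0,4.2],[[-8,0,0],0,4.2],[[-12,0,0],0,4.2],[[-16,0,0],0,4.2],[[-20,0,0],0,4.2],[[-24,0,0],0,4.2],[[-28,0,0],0,4.2],[[-28,0,0],0,4.2],[[-28,0,0],0,4.2],[[-28,0,0],0,4.2]]}}

```text
t: 16.7
tcp_pos: [542.7, -251.6, 213.8]
orientation: [[-0.193, 0.981, -0.0], [0.981, 0.193, 0.001], [0.001, 0.0, -1.0]]
contact_force: [0.6, 0.1, 0.1]
gripper_width: 42.2
grip_force: 0.0
```

```bash
python3 -c "
from h import *
f=state(); cv2.imwrite('pics/f.png',cv2.resize(f['image'][100:310,60:400,::-1],None,fx=2.3,fy=2.3,interpolation=cv2.INTER_CUBIC)); topc(); fitpack(np.array([97,0,0.]))
for n in ('mug','stapler','radio','tape','adapter'):
    for r in env.pinpoint('top',n)[:1]: print(n,np.round(r['xy']),np.round(ray(f,r['xy'])[:2]))
"
```

```text
pack 0.65 [128. 119. 116.] [185.5, 202.1, 241.5, 248.9] [474.4 110.7] [121.1  96. ] -79.3
tcp [ 542.9 -251.2  213.9] gap x,y -270.7 0.3 head 0.16 F [-0.1 -0.3  0.1] t 16.8
top [233 201] [ 40.8 -46. ]
top [187 208] [152.1 -47.6]
top [185 215] [159.1 -31.6]
top [190 242] [156.1  34.4]
top [198 244] [138.2  42.3]
top [239 237] [40.  42.2]
top [120 237] [317.7  -5.1]
top [ 99 243] [368.1   0.7]
top [111 288] [351.5 109.6]
top [134 281] [297.1 102.6]
fit gap x,y,head [101.7   0.7  -2.3] 1-IoU 0.06
stapler [132. 145.] [673. 328.]
radio [440. 252.] [ 419. -445.]
tape [118. 195.] [543. 352.]
adapter [121. 263.] [376. 332.]
```

View pics/f.png

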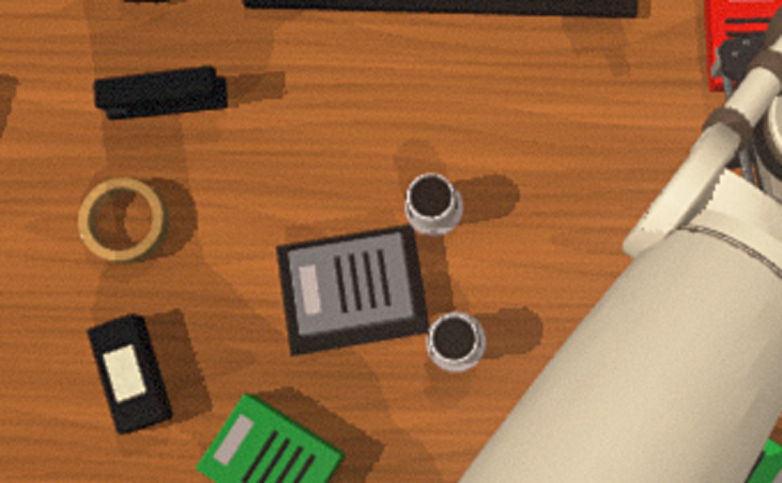

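The pack (about (350,283) in this crop) lies centred and straight on the mat with a black border all round. The other things are where they were and the robot is clear, so I'm handing in.

```bash
python3 -c "
from station import env
print(env.hand_in())"
```

```text
the job is handed in; nothing more can be done
None
```

I pushed the grey pack through the gap onto the charging mat and handed the job in after about 17 s; the last picture shows it wholly on the mat and straight to within about 2 degrees, with nothing else seen to have moved, though the final check did not re-find the mug.

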